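# Slide the box of envelopes into the stock tray

## Task

Slide the white and blue box of envelopes along the desk, up the sloping front of the grey stock tray and over its lip, until it drops flat behind the lip and rests squarely against the tray's blue divider, touching it or as good as touching. Push gently, since the box is only card, and find the divider by feel: it is held by friction alone and must stay at its setting. Leave everything else on the desk and in the tray where it is.

Things in the scene. Friction and masses are not known exactly. Their poses are not given: they have to be found in the camera images.
- box_center (a point): centre (24 mm above the underside) of the closed card box of envelopes: 122 wide (x) x 168 long (y) x 48 mm high (z), white lid on a blue base, envelope picture on top, 0.3 to 0.6 kg. It starts flat on the desk to the right of the tray, up to 30 degrees off the tray's direction. Wider than a gripper opens: it is pushed, not lifted. Either end may lead.
- tray: grey stock tray, fixed to the desk. Origin: at desk level, mid-width, under the inner edge of its front lip. y points straight into the tray (the way the box goes), x across, z up. Floor 4 mm above the desk, 134 mm between the side walls, whose toothed rails stand 39 mm above the desk; 350 mm long behind the lip, back wall 50 mm high.
- tray_lip (a point): middle of the front lip's top, 13 mm above the desk, at y = -3 mm of the tray; 6 mm thick, dark edging strip, straight inner side down to the floor. Once its middle is past the lip the box tips nose-down by itself when the fingers ease off its rear face; pressed on, it jams nose-up. Tipped, its rear edge is about 22 mm up: fingers must stay lower or they wedge under it.
- tray_foot (a point): foot of the sloping front, at desk level, y = -63 mm of the tray. The slope rises evenly from here to the lip (about 13 degrees) and is 176 mm wide; low splayed cheeks, 24 mm high, on both sides guide the box: about 170 mm apart at the foot, 134 mm at the lip.
- stop_zone (a point): point on the tray's floor, mid-width, at y = 176 mm. The blue divider across the tray (6 mm thick, top 35 mm above the desk, tab in its middle to 47 mm) has its near face here or up to 45 mm deeper; its setting is not reported. It is clipped to the rails by friction and slips deeper if pushed with about 10 N. The box always fits between lip and divider, with 8 to 53 mm to spare.
- stapler: Bystander: red and black stapler, 36 x 140 x 50 (mm). Origin at the middle of its underside.
- tape: Bystander: black tape dispenser with an amber roll, 58 x 140 x 81 (mm). Origin at the middle of its underside.
- punch: Bystander: dark two-hole punch with a grey lever plate, 110 x 105 x 75 (mm). Origin at the middle of its underside.
- pencil_mug: Bystander: white mug of pens, 78 across, pens to 155 high (mm). Origin at the middle of its underside.
- calculator: Bystander: dark desk calculator, 150 x 100 x 16 (mm). Origin at the middle of its underside.
- stamp_a: Bystander: black rubber stamp with a wooden knob, 66 high, standing in the tray's rear compartment (mm). Origin at the middle of its underside.
- stamp_b: Bystander: red rubber stamp with a wooden knob, 66 high, standing in the tray's rear compartment (mm). Origin at the middle of its underside.
- ink: Bystander: small ink jar with a blue cap, 34 across and 62 high, standing in the tray's rear compartment (mm). Origin at the middle of its underside.
Not all that is in view belongs to the job. There is more than one size of the part that bears box_center; the job needs the largest.

How it is judged:
By the outcome, as a careful person would: the job done as asked, in the order asked, and still so for the second after the job is handed in, with the robot touching nothing.
It also fails if it takes over 72 s, if anything falls off the work surface, if the arm or the gripper's body presses on something with over 40 N, if the wrist force passes 120 N, or if a joint passes its speed limit or range.

## Robot

A 7-joint arm with a two-finger parallel gripper is mounted at the origin on the work surface. World frame = base frame: x ahead of the robot, y to its left, z up, the work surface at z = 0. Lengths are in m, angles in rad, forces in N, time in s.
With the tool pointing down it reaches from about 0.35 to 0.9 m from the base axis. Payload 8.1 kg.
Tool frame: the origin (TCP) lies midway between the tips of the shut fingers; the grasp point (between the pads) lies arm.grasp_offset behind it (arm.grasp_offset is the distance from the TCP to the grasp point, in m); z points along the fingers, y is the line along which they close (so a half turn about z gives the same grasp; the last joint's range is limited). The gripper opens to 92 mm and grips with 3 to 60 N. Pads are 19 mm wide; open, the fingers measure 130 mm over their backs; the gripper's body (75 mm by 190 mm) begins 47 mm behind the grasp point.
Start: joints at [1.113, 0.434, 0.025, 1.573, -0.012, 1.134, -0.075], TCP at [0.217, -0.586, 0.227] pointing down, gripper open.
Joint ranges: [-2.62, 2.62], [-0.44, 2.09], [-1.27, 1.32], [0.08, 2.57], [-1.32, 4.46], [0.12, 2], [-2.74, 2.74]. Speed limits (rad/s): [2.22, 2.22, 3.01, 3.01, 3.14, 3.14, 3.14].

## Interface

Orientations are given as a rotation vector (axis times angle).
In Python, from cell import observe, imaging, arm gives the robot as it stands.
- The arm moves only by the tool apply_moves, never from a script. Its argument "commands" is a list of rows, each a list of 5 numbers: the opening in per cent of the stroke, from 0 (shut) to 100 (fully open), then the shift along the world's x, y, z in units of 0.06 m (1.0 is 0.06 m), then the turn about the world's z in units of 0.5 rad (1.0 is 0.5 rad). A call has 1 to 12 rows; each row shifts and turns the commanded pose from where the row before left it; what a row does not reach is not made up. A row lasts 1/8 s, in which the tool goes at most 62.5 mm and 10.7 degrees, less where a joint would pass 70% of its speed; a pose out of reach is approached as far as the arm can. A call with a number of a shift or a turn outside -1 to 1 is refused whole. A call with a gripper value outside its range is refused whole. The fingers move at their own pace and stop on an object; "newtons" is the grip in N (left out, the last holds). Time passes only in rows, so rows that do not move let the fingers close. It gives the time, the measured TCP pose, the force, the opening and the grip force at its end, in the units of the state.
- observe(): the state, without advancing time (a new reading comes with each control period).
- imaging.get_image(name): name is "scene" or "top" or "wrist"; returns (picture, depth): 400x640x3 uint8, red, green, blue; 400x640 float32, m along the optical axis (not along the pixel's ray), 0 where there is no reading.
- imaging.camera_params(name): a dict with "camera_matrix" (3x3 intrinsics, pixels), "dist" ([k1, k2, p1, p2, k3] as OpenCV has them; the pictures are not rectified), "origin" and "rotation" of the camera in the world; the wrist camera has in their place "tool_from_camera" (4x4, takes a point from camera to tool coordinates, whose origin is the TCP and whose axes are the flange's). Camera axes: x right, y up, looking along -z (the intrinsics and any distortion apply to the point x, -y, -z); pixel columns grow to the right and rows downward; lengths in m; the calibration is good to about 2 mm. A picture is of the moment at which its call begins: read the wrist's pose just before it. camera_params takes no time and is no camera call.
- arm.sign_off(): hands the job in; it is judged then, once.
The state is a dict: "clock": time; "joints": joint angles; "dq": joint speeds; "joint_efforts": joint torques, N m; "position": TCP position; "ee_rot": TCP orientation; "force": force on the tool from outside, world axes, zero at the start; "ft_torque": the same for the moment, N m; "width": opening from 0.0 (shut) to 1.0 (fully open); "gripper_force": force on a finger pad.
Only numpy, scipy, OpenCV 4.12 (cv2) and the standard library are available. Lean on these libraries where they do the work, as an engineer would, in place of code of your own. Each camera call takes 0.05 s, during which the arm holds its last target. There are 200 camera calls.

## Working session

There is one attempt and no reset: what is moved stays moved. The work goes in short steps, Python scripts to look and compute and a tool call to move; the robot and the scene stay as the last step left them, time stands still between calls to the robot, and variables do not carry over. Pictures are saved under pics/ and viewed, at most 10 in all, crops included, and the job is handed in when it is done.

Besides the shell and the picture viewer there is one more tool, called after "Call:" as a command line: name --pt "numbers of a row" for each row, then --argument value for the rest. apply_moves: Moves the arm, as the interface text tells. Its arguments: {"type":"object","properties":{"commands":{"type":"array"},"newtons":{"type":"number"}},"required":["commands"]}

```bash
mkdir -p pics; ls; cat > h.py <<'E'
import numpy as np, cv2
from cell import observe, imaging, arm
def save(name,fn):
    im,d=imaging.get_image(name); cv2.imwrite('pics/'+fn+'.png',im[:,:,::-1]); np.save('pics/'+fn+'.npy',d); return im,d
def ray(name,uv):
    p=imaging.camera_params(name); K=np.array(p['camera_matrix']);
    q=cv2.undistortPoints(np.array(uv,float).reshape(-1,1,2),K,np.array(p['dist'])).reshape(-1,2)
    return p,np.c_[q[:,0],-q[:,1],-np.ones(len(q))]
def at_depth(name,uv,d):
    p,r=ray(name,uv); 
    z=np.array([d[int(round(v)),int(round(u))] for u,v in uv])
    return (r*z[:,None])@np.array(p['rotation']).T+np.array(p['origin'])
def at_z(name,uv,z):
    p,r=ray(name,uv); o=np.array(p['origin']); w=r@np.array(p['rotation']).T
    return o+w*((np.asarray(z)-o[2])/w[:,2])[:,None]
E
python3 - <<'E'
from h import *
s=observe(); print({k:np.round(v,3) for k,v in s.items()})
a,_=save('top','top0'); b,_=save('scene','scene0')
for n in('top','scene'):
    p=imaging.camera_params(n); print(n,np.round(p['origin'],3),np.round(p['rotation'],3).tolist(),np.round(p['camera_matrix'],1).tolist())
print(arm.grasp_offset)
E
```

```text
pics
{'clock': np.float64(0.0), 'joints': array([ 1.113,  0.435,  0.025,  1.574, -0.012,  1.134, -0.075]), 'dq': array([ 0.001,  0.   ,  0.001, -0.   ,  0.001, -0.001, -0.001]), 'joint_efforts': array([-1.0000e-03, -6.6786e+01,  9.8500e-01, -3.1447e+01, -6.0000e-02,
        4.3000e-02,  0.0000e+00]), 'position': array([ 0.217, -0.586,  0.226]), 'ee_rot': array([-3.091e+00, -5.540e-01,  1.000e-03]), 'force': array([ 0.487, -0.59 ,  0.582]), 'ft_torque': array([ 0.03 , -0.007, -0.013]), 'gripper_force': np.float64(0.0), 'width': np.float64(0.998)}
top [0.395 0.009 1.324] [0.089, -0.056, -1.567] [[384.6, 0.0, 315.7], [0.0, 384.6, 201.9], [0.0, 0.0, 1.0]]
scene [0.922 0.704 1.188] [0.218, 0.784, 2.527] [[430.5, 0.0, 320.3], [0.0, 430.5, 205.3], [0.0, 0.0, 1.0]]
0.0188
```

View pics/top0.png

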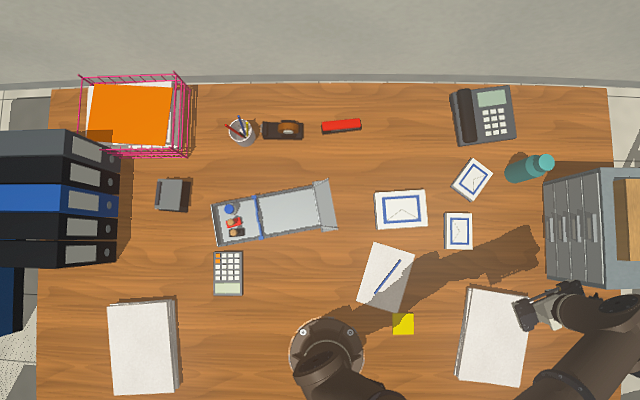

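View pics/scene0.png

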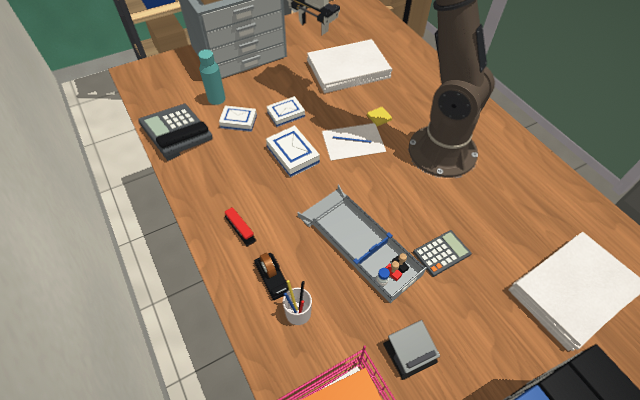

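The top view shows three envelope boxes: A at (401,210), about 52x38 px; B at (471,179), small; and C at (459,231), small. A is the largest, so it fits the 122x168 description. The tray runs from its front at (328,205) to its back wall at (215,222), with the blue divider near (258,218). I'll confirm with enlarged crops.

```bash
sed -i "s/^def at_depth/def rot(p):\n    return cv2.Rodrigues(np.array(p['rotation'],float))[0] if np.size(p['rotation'])==3 else np.array(p['rotation'])\ndef at_depth/; s/np.array(p\['rotation'\])\.T/rot(p).T/g" h.py; sed -n 9,20p h.py
python3 - <<'E'
from h import *
a=cv2.imread('pics/top0.png'); b=cv2.imread('pics/scene0.png')
c=cv2.resize(a[165:255,200:440],None,fx=3.3,fy=3.3,interpolation=cv2.INTER_CUBIC)
for i in range(0,240,20): cv2.putText(c,str(200+i),(int(i*3.3),10),0,.35,(0,0,255)); cv2.line(c,(int(i*3.3),0),(int(i*3.3),4),(0,0,255))
for i in range(0,90,10): cv2.putText(c,str(165+i),(0,int(i*3.3)+4),0,.35,(0,0,255))
c2=cv2.resize(b[115:305,225:435],None,fx=2.9,fy=2.9,interpolation=cv2.INTER_CUBIC)
for i in range(0,210,20): cv2.putText(c2,str(225+i),(int(i*2.9),10),0,.35,(0,0,255))
for i in range(0,190,10): cv2.putText(c2,str(115+i),(0,int(i*2.9)+4),0,.35,(0,0,255))
cv2.imwrite('pics/ct.png',c); cv2.imwrite('pics/cs.png',c2)
d=np.load('pics/top0.npy'); print(at_depth('top',[(401,210),(471,179),(459,231),(290,210),(345,240)],d).round(3))
# box outline from depth in world
vv,uu=np.mgrid[165:260,200:500]; uv=np.c_[uu.ravel(),vv.ravel()]; P=at_depth('top',uv,d)
for nm,c in (('A',(401,210)),('B',(471,179)),('C',(459,231))):
    p0=at_depth('top',[c],d)[0]
    m=(abs(P[:,2]-p0[2])<.008)&(np.hypot(*(P[:,:2]-p0[:2]).T)<.12)
    r=cv2.minAreaRect((P[m,:2]*1000).astype(np.float32)); print(nm,r,p0[2].round(3))
E
```

```text
def rot(p):
    return cv2.Rodrigues(np.array(p['rotation'],float))[0] if np.size(p['rotation'])==3 else np.array(p['rotation'])
def at_depth(name,uv,d):
    p,r=ray(name,uv); 
    z=np.array([d[int(round(v)),int(round(u))] for u,v in uv])
    return (r*z[:,None])@rot(p).T+np.array(p['origin'])
def at_z(name,uv,z):
    p,r=ray(name,uv); o=np.array(p['origin']); w=r@rot(p).T
    return o+w*((np.asarray(z)-o[2])/w[:,2])[:,None]
[[ 0.486 -0.247  0.05 ]
 [ 0.593 -0.492  0.038]
 [ 0.417 -0.447  0.031]
 [ 0.489  0.125  0.007]
 [ 0.386 -0.064 -0.002]]
A ((491.4229736328125, -247.18035888671875), (122.72007751464844, 167.637939453125), 3.6428024768829346) 0.05
B ((566.2017211914062, -484.273193359375), (99.4922103881836, 178.9996337890625), 60.440452575683594) 0.038
C ((443.48095703125, -447.2694091796875), (92.09750366210938, 174.484130859375), 87.19185638427734) 0.031
```

View pics/ct.png

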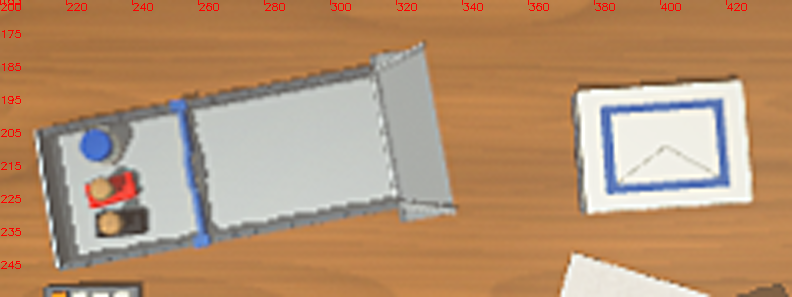

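View pics/cs.png

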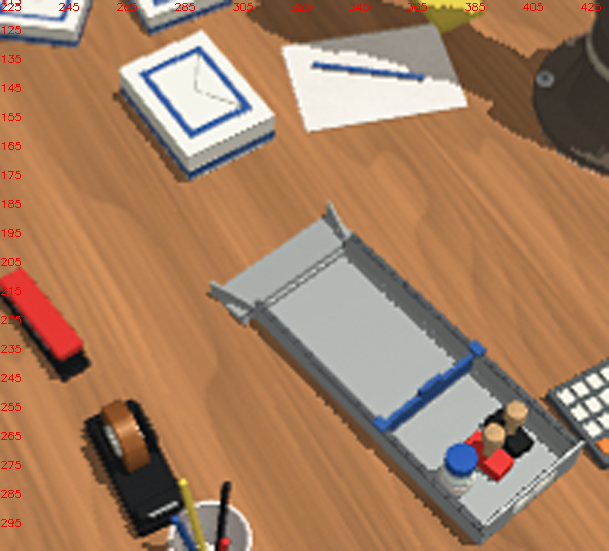

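Box A is confirmed as the largest: 122x168 mm with its top at 0.05, and it sits right of the tray as described. B and C are much smaller. In the top crop the lip's inner edge runs from about (313.6,186) to (320.3,227), the foot from (328.8,179) to (337,229), and the divider top from (254,196.5) to (261.5,238). Next I'll fit the tray.

```bash
python3 - <<'E'
from h import *
d=np.load('pics/top0.npy'); ds=np.load('pics/scene0.npy')
vv,uu=np.mgrid[165:260,200:345]; P=at_depth('top',np.c_[uu.ravel(),vv.ravel()],d)
vv,uu=np.mgrid[180:310,290:430]; S=at_depth('scene',np.c_[uu.ravel(),vv.ravel()],ds)
for nm,Q in (('top',P),('scene',S)):
    m=(Q[:,2]>.027)&(Q[:,2]<.06)&(abs(Q[:,0]-.48)<.16)&(Q[:,1]>-.05)&(Q[:,1]<.4)
    r=cv2.minAreaRect((Q[m,:2]*1000).astype(np.float32)); print(nm,m.sum(),r); print(cv2.boxPoints(r).round())
def two(uvt,uvs,h):
    print(at_z('top',uvt,h).round(4)[:,:2].tolist(), at_z('scene',uvs,h).round(4)[:,:2].tolist())
# lip top inner ends ; foot ends ; divider top
print('lip',at_z('top',[(313.6,186.2),(320.3,227.1)],.013)[:,:2].round(4).tolist())
print('foot',at_z('top',[(328.8,179.5),(337,229)],.01)[:,:2].round(4).tolist())
print('div',at_z('top',[(254.2,196.5),(261.5,237.7)],.037)[:,:2].round(4).tolist(),'scene',at_z('scene',[(357,260),(390,235)],.037)[:,:2].round(4).tolist())
p=imaging.camera_params('wrist'); print(np.round(p['tool_from_camera'],3).tolist())
E
```

```text
top 753 ((469.56353759765625, 199.9904327392578), (152.04110717773438, 368.4377746582031), 10.306532859802246)
[[362. 368.]
 [428.   5.]
 [577.  32.]
 [511. 395.]]
scene 1061 ((465.8056640625, 181.9482421875), (167.93482971191406, 403.3380126953125), 12.19198226928711)
[[341. 361.]
 [426. -33.]
 [590.   3.]
 [505. 397.]]
lip [[0.5704, 0.044], [0.4301, 0.0207]]
foot [[0.5942, -0.0082], [0.4239, -0.0362]]
div [[0.532, 0.2444], [0.3932, 0.2173]] scene [[0.5246, 0.2427], [0.3888, 0.219]]
[[0.0, 0.961, 0.275, 0.074], [1.0, -0.0, -0.001, 0.001], [-0.001, 0.275, -0.961, -0.158], [0.0, 0.0, 0.0, 1.0]]
```

The tray origin comes out near (0.500, 0.032) with its y axis turned 10.2° from world y, and the divider's near face at about tray y = 0.20. The box is at tray (-58, -273) mm, 6.5° off. I'll push it sideways onto the tray axis first, then push it in from behind.

Call:
apply_moves --pt "60 0.4 0.7 0 -0.073" --pt "60 0.4 0.7 0 -0.073" --pt "60 0.4 0.7 0 -0.073" --pt "60 0.4 0.7 0 -0.073" --pt "60 0.4 0.7 0 -0.073" --pt "60 0.4 0.7 0 -0.073" --pt "60 0.4 0.7 0 -0.073" --pt "60 0.4 0.7 0 -0.073" --pt "60 0 0 -0.2 0" --pt "60 0 0 0 0"

```text
clock: 1.35
position: [0.4081, -0.2502, 0.2137]
ee_rot: [-3.139, -0.099, 0.004]
force: [-0.9, -0.7, 0.8]
width: 0.601
gripper_force: 0.0
```

Call:
apply_moves --pt "60 0 0 -0.8 0" --pt "60 0 0 -0.8 0" --pt "60 0 0 -0.8 0" --pt "60 0 0 -0.8 0" --pt "60 0 0 0 0" --pt "60 0.08 0 0 0" --pt "60 0.08 0 0 0" --pt "60 0.06 0.01 0 0.02" --pt "60 0.06 0.01 0 0.02" --pt "60 0.06 0.01 0 0.02" --pt "60 0.06 0.01 0 0.02" --pt "60 0.06 0.01 0 0.02"

```text
clock: 2.85
position: [0.4368, -0.247, 0.0227]
ee_rot: [-3.136, -0.178, 0.0]
force: [-3.8, -2.3, 0.7]
width: 0.602
gripper_force: 1.6
```

Call:
apply_moves --pt "60 0.088 0.015 0 0.016" --pt "60 0.088 0.015 0 0.016" --pt "60 0.088 0.015 0 0.016" --pt "60 0.088 0.015 0 0.016" --pt "60 0.088 0.015 0 0.016" --pt "60 0.088 0.015 0 0.016" --pt "60 0.088 0.015 0 0.016" --pt "60 0.088 0.015 0 0.016" --pt "60 0 0 0 0" --pt "60 -0.2 -0.035 0 0" --pt "60 -0.3 -0.05 0 0" --pt "60 0 0 1.0 0"

```text
clock: 4.35
position: [0.4431, -0.2446, 0.0799]
ee_rot: [-3.125, -0.274, 0.014]
force: [1.2, -0.8, 1.0]
width: 0.599
gripper_force: 0.0
```

```bash
cat >> h.py <<'E'
TH=np.deg2rad(10.2); T=np.array([.500,.032]); RT=np.array([[np.cos(TH),-np.sin(TH)],[np.sin(TH),np.cos(TH)]])
def tray(p): return (np.asarray(p)[...,:2]-T)@RT
E
python3 - <<'E'
from h import *
im,d=save('top','top1')
vv,uu=np.mgrid[140:265,340:440]; P=at_depth('top',np.c_[uu.ravel(),vv.ravel()],d)
m=(abs(P[:,2]-.05)<.006)&(abs(P[:,0]-.545)<.14)
n=np.zeros((400,640),np.uint8); n[140:265,340:440]=m.reshape(125,100); 
k,l,st,c=cv2.connectedComponentsWithStats(n); i=1+np.argmax(st[1:,4]); v,u=np.nonzero(l==i)
Q=at_depth('top',np.c_[u,v],d); r=cv2.minAreaRect((Q[:,:2]*1000).astype(np.float32)); print(r, tray(np.array(r[0])/1000).round(4), tray(observe()['position']).round(4),observe()['force'].round(2))
E
```

```text
((552.949462890625, -229.88104248046875), (122.09505462646484, 169.156982421875), 10.100015640258789) [ 0.0057 -0.2671] [-0.1    -0.2648] [ 2.11 -0.13  5.98]
```

Call:
apply_moves --pt "60 0.2274 -0.1585 0.3 0.349" --pt "60 0.2274 -0.1585 0 0.349" --pt "60 0.2274 -0.1585 0 0.349" --pt "60 0.2274 -0.1585 0 0.349" --pt "60 0.2274 -0.1585 0 0.349" --pt "60 0.2274 -0.1585 0 0.349" --pt "60 0.2274 -0.1585 0 0.349" --pt "60 0.2274 -0.1585 0 0.349" --pt "60 0.2274 -0.1585 0 0.349" --pt "60 0 0 0 0" --pt "60 0 0 0 0"

```text
clock: 5.78
position: [0.5705, -0.3304, 0.1006]
ee_rot: [-2.021, -2.404, 0.001]
force: [0.8, -1.1, -0.1]
width: 0.602
gripper_force: 0.0
```

```bash
cat >> h.py <<'E'
def st():
    s=observe(); R=cv2.Rodrigues(np.array(s['ee_rot']))[0]; f=s['force']; 
    print('t',round(float(s['clock']),2),'tcp tray',tray(s['position']).round(4),'z',s['position'][2].round(4),'yaw tool y',np.rad2deg(np.arctan2(R[1,1],R[0,1])).round(1),'F tray',(f[:2]@RT).round(2),f[2].round(2))
E
python3 -c "
from h import *
st(); im,d=save('wrist','w0')"
```

```text
t 5.78 tcp tray [ 0.0052 -0.3691] z 0.1006 yaw tool y 9.9 F tray [ 0.55 -1.27] -0.14
```

View pics/w0.png

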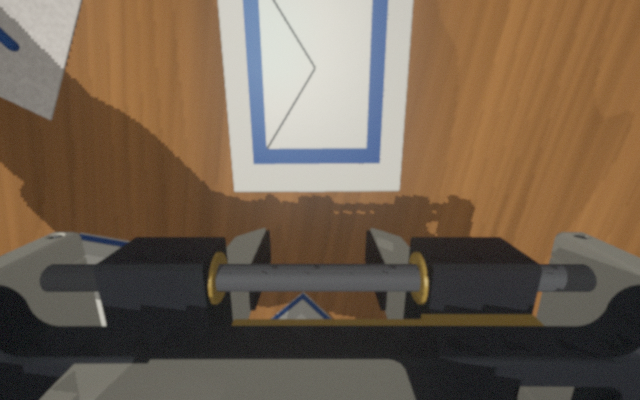

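The wrist view shows the box's rear edge at row 190. The fingers (columns 250 to 385) are centred on the box (columns 233 to 402). I'll lower them and start the push.

Call:
apply_moves --pt "60 0 0 -0.7 0" --pt "60 0 0 -0.69 0" --pt "60 0 0 0 0" --pt "60 -0.0118 0.0656 0 0" --pt "60 -0.0118 0.0656 0 0" --pt "60 -0.0243 0.0972 0 0" --pt "60 -0.0243 0.0972 0 0" --pt "60 -0.0243 0.0972 0 0" --pt "60 -0.0243 0.0972 0 0" --pt "60 -0.0243 0.0972 0 0" --pt "60 -0.0243 0.0972 0 0" --pt "60 -0.0243 0.0972 0 0"

```text
clock: 7.32
position: [0.56, -0.2815, 0.0173]
ee_rot: [-2.017, -2.408, 0.0]
force: [0.6, -3.8, 1.7]
width: 0.599
gripper_force: 1.7
```

Call:
apply_moves --pt "60 -0.0243 0.0972 0 0" --pt "60 -0.0243 0.0972 0 0" --pt "60 -0.0243 0.0972 0 0" --pt "60 -0.0243 0.0972 0 0" --pt "60 -0.0243 0.0972 0 0" --pt "60 -0.0243 0.0972 0 0" --pt "60 -0.0243 0.0972 0 0" --pt "60 0 0 0 0"

```text
clock: 8.32
position: [0.5496, -0.2398, 0.0172]
ee_rot: [-2.015, -2.409, -0.0]
force: [-1.1, -0.4, -0.8]
width: 0.6
gripper_force: 0.0
```

```bash
cat >> h.py <<'E'
def box(lo=.042,hi=.075):
    im,d=imaging.get_image('top')
    vv,uu=np.mgrid[150:265,215:440]; uv=np.c_[uu.ravel(),vv.ravel()]; P=at_depth('top',uv,d); t=tray(P)
    c=im[uv[:,1],uv[:,0]].astype(int); white=(c.min(1)>135)|((c[:,2]>c[:,0]+50))
    m=(P[:,2]>lo)&(P[:,2]<hi)&(abs(t[:,0])<.12)&white
    n=np.zeros((400,640),np.uint8); n[150:265,215:440]=m.reshape(115,225)
    k,l,s,_=cv2.connectedComponentsWithStats(n); i=1+np.argmax(s[1:,4]); v,u=np.nonzero(l==i)
    Q=at_depth('top',np.c_[u,v],d); q=tray(Q); r=cv2.minAreaRect((q*1000).astype(np.float32))
    A=np.c_[q,np.ones(len(q))]; g=np.linalg.lstsq(A,Q[:,2],rcond=None)[0]
    print('box centre tray mm',np.round(r[0],1),'size',np.round(r[1],1),'ang',round(r[2],1),'pitch deg',np.rad2deg(np.arctan(g[1])).round(1),'z top',Q[:,2].mean().round(4),'y rng',np.percentile(q[:,1],[1,99]).round(3))
E
python3 -c "
from h import *
st(); box()"
```

```text
t 8.32 tcp tray [ 0.0006 -0.2763] z 0.0172 yaw tool y 10.2 F tray [-1.2  -0.19] -0.84
box centre tray mm [  -0.7 -176.1] size [159.3 121.9] ang 90.0 pitch deg 0.0 z top 0.0483 y rng [-0.253 -0.098]
```

Call:
apply_moves --pt "60 -0.0177 0.0984 0 0" --pt "60 -0.0177 0.0984 0 0" --pt "60 -0.0177 0.0984 0 0" --pt "60 -0.0177 0.0984 0 0" --pt "60 -0.0177 0.0984 0 0" --pt "60 -0.0177 0.0984 0 0" --pt "60 -0.0177 0.0984 0 0" --pt "60 -0.0177 0.0984 0 0" --pt "60 -0.0177 0.0984 0 0" --pt "60 -0.0177 0.0984 0 0" --pt "60 -0.0177 0.0984 0 0" --pt "60 -0.0177 0.0984 0 0"

```text
clock: 9.88
position: [0.5371, -0.1699, 0.0174]
ee_rot: [2.017, 2.408, 0.0]
force: [1.1, -2.9, -0.0]
width: 0.601
gripper_force: 1.5
```

```bash
python3 -c "
from h import *
st(); box()"
```

```text
t 9.88 tcp tray [ 0.0008 -0.2053] z 0.0174 yaw tool y 10.1 F tray [ 0.59 -3.06] -0.05
box centre tray mm [-1.000e-01 -1.033e+02] size [155.5 121.9] ang 89.9 pitch deg 2.2 z top 0.0522 y rng [-0.178 -0.027]
```

Call:
apply_moves --pt "60 -0.0177 0.0984 0 0" --pt "60 -0.0177 0.0984 0 0" --pt "60 -0.0177 0.0984 0 0" --pt "60 -0.0177 0.0984 0 0" --pt "60 -0.0177 0.0984 0 0" --pt "60 -0.0177 0.0984 0 0" --pt "60 -0.0177 0.0984 0 0" --pt "60 -0.0177 0.0984 0 0" --pt "60 -0.0177 0.0984 0 0" --pt "60 -0.0177 0.0984 0 0" --pt "60 -0.0177 0.0984 0 0" --pt "60 -0.0177 0.0984 0 0"

```text
clock: 11.42
position: [0.5244, -0.0991, 0.0174]
ee_rot: [2.017, 2.408, 0.0]
force: [0.9, -2.2, -0.1]
width: 0.602
gripper_force: 1.3
```

```bash
python3 -c "
from h import *
st(); box()"
```

```text
t 11.43 tcp tray [ 0.0008 -0.1333] z 0.0174 yaw tool y 10.1 F tray [ 0.47 -2.27] -0.06
box centre tray mm [ -0.4 -28.6] size [121.5 154.1] ang 0.1 pitch deg 5.6 z top 0.0584 y rng [-0.102  0.045]
```

Call:
apply_moves --pt "60 -0.0177 0.0984 0 0" --pt "60 -0.0177 0.0984 0 0" --pt "60 -0.0177 0.0984 0 0" --pt "60 -0.0177 0.0984 0 0" --pt "60 -0.0177 0.0984 0 0" --pt "60 -0.0177 0.0984 0 0" --pt "60 -0.0177 0.0984 0 0"

```text
clock: 12.35
position: [0.5171, -0.0579, 0.0175]
ee_rot: [2.017, 2.408, -0.0]
force: [0.4, -5.3, 2.3]
width: 0.604
gripper_force: 2.6
```

```bash
python3 -c "
from h import *
st(); box()"
```

```text
t 12.35 tcp tray [ 0.0009 -0.0915] z 0.0175 yaw tool y 10.1 F tray [-0.53 -5.31] 2.32
box centre tray mm [-0.6 15.1] size [121.8 152.2] ang 0.3 pitch deg 7.8 z top 0.0634 y rng [-0.055  0.089]
```

Call:
apply_moves --pt "60 -0.0177 0.0984 0 0" --pt "60 0.0177 -0.0984 0 0" --pt "60 0.0177 -0.0984 0 0" --pt "60 0.0177 -0.0984 0 0" --pt "60 0 0 0 0" --pt "60 0 0 0 0"

```text
clock: 13.15
position: [0.519, -0.0698, 0.0173]
ee_rot: [-2.017, -2.408, -0.0]
force: [-0.9, 0.2, 0.4]
width: 0.6
gripper_force: 0.0
```

```bash
python3 -c "
from h import *
st(); box()"
```

```text
t 13.15 tcp tray [ 0.0007 -0.1036] z 0.0173 yaw tool y 10.1 F tray [-0.88  0.37] 0.4
box centre tray mm [-0.2 22. ] size [168.9 121.7] ang 89.7 pitch deg -4.8 z top 0.0596 y rng [-0.06   0.105]
```

Call:
apply_moves --pt "60 -0.0177 0.0984 -0.025 0" --pt "60 -0.0177 0.0984 0 0" --pt "60 -0.0177 0.0984 0 0" --pt "60 -0.0177 0.0984 0 0" --pt "60 -0.0177 0.0984 0 0" --pt "60 -0.0177 0.0984 0 0" --pt "60 -0.0177 0.0984 0 0" --pt "60 -0.0177 0.0984 0 0" --pt "60 -0.0177 0.0984 0 0" --pt "60 -0.0177 0.0984 0 0" --pt "60 -0.0177 0.0984 0 0"

```text
clock: 14.58
position: [0.5074, -0.0045, 0.0158]
ee_rot: [2.017, 2.408, -0.0]
force: [0.3, -1.3, -0.2]
width: 0.603
gripper_force: 0.8
```

```bash
python3 -c "
from h import *
st(); box(.035)"
```

```text
t 14.57 tcp tray [ 0.0008 -0.0372] z 0.0158 yaw tool y 10.1 F tray [ 0.1  -1.36] -0.22
box centre tray mm [-0.1 70.3] size [149.3 121.9] ang 89.8 pitch deg -3.8 z top 0.0566 y rng [0.003 0.143]
```

Call:
apply_moves --pt "60 -0.0148 0.082 0 0" --pt "60 -0.0148 0.082 0 0" --pt "60 -0.0148 0.082 0 0" --pt "60 -0.0148 0.082 0 0" --pt "60 -0.0148 0.082 0 0" --pt "60 -0.0089 0.0492 0 0" --pt "60 -0.0089 0.0492 0 0"

```text
clock: 15.5
position: [0.5019, 0.0257, 0.0159]
ee_rot: [2.017, 2.408, -0.0]
force: [1.2, -0.6, -1.4]
width: 0.6
gripper_force: 0.8
```

```bash
python3 -c "
from h import *
st(); box(.035)"
```

```text
t 15.5 tcp tray [ 0.0008 -0.0065] z 0.0159 yaw tool y 10.1 F tray [ 1.05 -0.85] -1.44
box centre tray mm [-1.000e-01  1.005e+02] size [122.  149.1] ang 0.0 pitch deg -3.2 z top 0.0554 y rng [0.036 0.174]
```

Call:
apply_moves --pt "60 -0.0059 0.0328 0 0" --pt "60 -0.0059 0.0328 0 0" --pt "60 0 0 0 0"

```text
clock: 15.92
position: [0.5012, 0.0298, 0.0159]
ee_rot: [-2.017, -2.408, -0.0]
force: [-0.4, -0.2, 0.6]
width: 0.6
gripper_force: 0.4
```

```bash
python3 -c "
from h import *
st(); box(.035)"
```

```text
t 15.93 tcp tray [ 0.0008 -0.0024] z 0.0159 yaw tool y 10.1 F tray [-0.44 -0.08] 0.59
box centre tray mm [-1.000e-01  1.051e+02] size [122.  144.4] ang 0.1 pitch deg -0.1 z top 0.0525 y rng [0.041 0.176]
```

Call:
apply_moves --pt "60 -0.0089 0.0492 0 0" --pt "60 -0.0089 0.0492 0 0" --pt "60 -0.0089 0.0492 0 0" --pt "60 -0.0089 0.0492 0 0"

```text
clock: 16.48
position: [0.4991, 0.0415, 0.0159]
ee_rot: [2.017, 2.408, 0.0]
force: [0.5, -2.6, 2.1]
width: 0.6
gripper_force: 1.4
```

```bash
python3 -c "
from h import *
st(); box(.035)
im,d=save('top','top2'); im2,d2=save('scene','scene2')
c=cv2.resize(cv2.imread('pics/top2.png')[185:250,220:340],None,fx=6,fy=6,interpolation=cv2.INTER_CUBIC)
for i in range(0,120,10): cv2.putText(c,str(220+i),(i*6,10),0,.35,(0,0,255))
for i in range(0,65,10): cv2.putText(c,str(185+i),(0,i*6+4),0,.35,(0,0,255))
cv2.imwrite('pics/c2.png',c)
"
```

```text
t 16.48 tcp tray [0.0008 0.0095] z 0.0159 yaw tool y 10.1 F tray [ 0.05 -2.62] 2.07
box centre tray mm [ -0.3 116.5] size [122.4 145.7] ang 0.5 pitch deg -0.3 z top 0.0525 y rng [0.053 0.188]
```

View pics/c2.png

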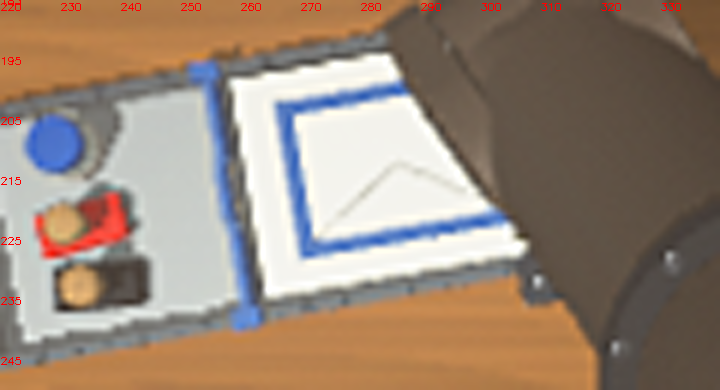

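The box is flat and square. A dark gap of about 2 px (5 to 8 mm) remains between its front edge (about column 258) and the divider (about column 255). From here I'll creep forward in 1 mm rows.

Call:
apply_moves --pt "60 -0.003 0.0164 0 0" --pt "60 -0.003 0.0164 0 0" --pt "60 -0.003 0.0164 0 0"

```text
clock: 17.0
position: [0.4985, 0.0441, 0.0158]
ee_rot: [2.017, 2.408, -0.0]
force: [-0.2, -1.9, 0.1]
width: 0.603
gripper_force: 1.3
```

Call:
apply_moves --pt "60 -0.003 0.0164 0 0"

```text
clock: 17.12
position: [0.4983, 0.0452, 0.0158]
ee_rot: [2.017, 2.408, -0.0]
force: [0.7, -1.8, -0.5]
width: 0.596
gripper_force: 1.3
```

```bash
python3 -c "
from h import *
st(); box(.035); st()"
```

```text
t 17.12 tcp tray [0.0007 0.0133] z 0.0158 yaw tool y 10.1 F tray [ 0.42 -1.86] -0.47
box centre tray mm [ -0.5 120.2] size [146.5 121.1] ang 90.0 pitch deg -0.3 z top 0.0526 y rng [0.059 0.191]
t 17.18 tcp tray [0.0007 0.0136] z 0.0158 yaw tool y 10.1 F tray [ 0.1 -1.9] -0.17
```

Call:
apply_moves --pt "60 -0.003 0.0164 0 0"

```text
clock: 17.3
position: [0.4981, 0.0462, 0.0158]
ee_rot: [2.017, 2.408, -0.0]
force: [-0.1, -2.2, 1.0]
width: 0.602
gripper_force: 1.2
```

Call:
apply_moves --pt "60 -0.003 0.0164 0 0"

```text
clock: 17.42
position: [0.4979, 0.0473, 0.0158]
ee_rot: [-2.017, -2.408, 0.0]
force: [-0.0, -2.7, 0.2]
width: 0.602
gripper_force: 1.2
```

Call:
apply_moves --pt "60 -0.003 0.0164 0 0"

```text
clock: 17.55
position: [0.4978, 0.0483, 0.0158]
ee_rot: [2.017, 2.408, 0.0]
force: [0.5, -1.3, 0.1]
width: 0.601
gripper_force: 1.2
```

Call:
apply_moves --pt "60 -0.0015 0.0082 0 0"

```text
clock: 17.68
position: [0.4977, 0.0489, 0.0158]
ee_rot: [-2.017, -2.409, -0.0]
force: [1.0, -1.9, -0.5]
width: 0.598
gripper_force: 1.2
```

Call:
apply_moves --pt "60 -0.003 0.0164 0 0"

```text
clock: 17.8
position: [0.4975, 0.0497, 0.0158]
ee_rot: [2.017, 2.408, -0.0]
force: [0.1, -2.2, -0.4]
width: 0.598
gripper_force: 1.1
```

Call:
apply_moves --pt "60 -0.0015 0.0082 0 0"

```text
clock: 17.92
position: [0.4974, 0.0503, 0.0158]
ee_rot: [-2.017, -2.409, -0.0]
force: [0.6, -1.8, -0.1]
width: 0.599
gripper_force: 1.1
```

```bash
python3 -c "
from h import *
st(); box(.035)
im,d=save('scene','scene3'); save('top','top3'); st()
c=cv2.resize(cv2.imread('pics/scene3.png')[195:300,300:420],None,fx=5,fy=5,interpolation=cv2.INTER_CUBIC)
cv2.imwrite('pics/c3.png',c)
a=cv2.imread('pics/top0.png').astype(int);b=cv2.imread('pics/top3.png').astype(int)
# divider row profile: blueness centroid along rows, before/after (top view)
for v in (200,205,212,220,228,234):
    r=[]
    for i in (a,b):
        w=np.clip(i[v,246:268,0]-i[v,246:268,2]-40,0,None); r.append(round(float((w*np.arange(246,268)).sum()/max(w.sum(),1)),2))
    print(v,r)
"
```

```text
t 17.93 tcp tray [0.0007 0.0185] z 0.0158 yaw tool y 10.1 F tray [ 0.3  -1.87] -0.15
box centre tray mm [  6.  132.2] size [134.3 157.1] ang 0.1 pitch deg -1.6 z top 0.0519 y rng [0.064 0.207]
t 18.07 tcp tray [0.0007 0.0186] z 0.0158 yaw tool y 10.1 F tray [-0.75 -1.19] -1.04
200 [254.55, 254.56]
205 [255.46, 261.13]
212 [256.39, 261.98]
220 [257.47, 262.35]
228 [259.46, 259.31]
234 [260.46, 260.36]
```

View pics/c3.png

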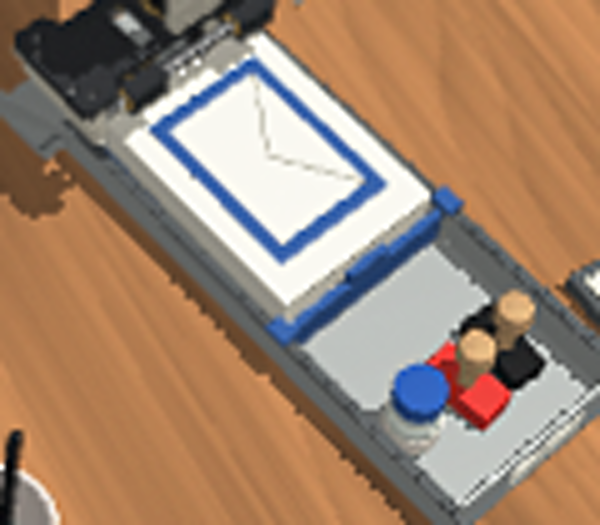

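The scene crop shows the box square and almost on the divider. The divider itself hasn't moved: its ends read 254.56 and 260.4 px, the same as before. I'll continue in 0.5 mm steps.

Call:
apply_moves --pt "60 -0.0015 0.0082 0 0"

```text
clock: 18.2
position: [0.4973, 0.0506, 0.0158]
ee_rot: [2.017, 2.408, -0.0]
force: [0.8, -2.3, -0.8]
width: 0.598
gripper_force: 1.1
```

Call:
apply_moves --pt "60 -0.0015 0.0082 0 0"

```text
clock: 18.32
position: [0.4973, 0.0512, 0.0158]
ee_rot: [2.017, 2.408, -0.0]
force: [0.3, -2.1, -1.1]
width: 0.601
gripper_force: 1.0
```

Call:
apply_moves --pt "60 -0.0015 0.0082 0 0"

```text
clock: 18.45
position: [0.4972, 0.0517, 0.0158]
ee_rot: [2.017, 2.408, 0.0]
force: [0.6, -1.6, -0.5]
width: 0.6
gripper_force: 1.0
```

Call:
apply_moves --pt "60 -0.0015 0.0082 0 0"

```text
clock: 18.58
position: [0.4971, 0.0522, 0.0158]
ee_rot: [2.017, 2.409, -0.0]
force: [-0.8, -1.2, -0.9]
width: 0.602
gripper_force: 1.0
```

Call:
apply_moves --pt "60 -0.0015 0.0082 0 0"

```text
clock: 18.7
position: [0.497, 0.0527, 0.0158]
ee_rot: [2.017, 2.409, 0.0]
force: [-0.1, -2.3, 0.4]
width: 0.6
gripper_force: 0.9
```

Call:
apply_moves --pt "60 -0.0015 0.0082 0 0"

```text
clock: 18.82
position: [0.4969, 0.0532, 0.0158]
ee_rot: [-2.017, -2.409, -0.0]
force: [-0.2, -1.4, -1.8]
width: 0.598
gripper_force: 1.0
```

Call:
apply_moves --pt "60 -0.0015 0.0082 0 0"

```text
clock: 18.95
position: [0.4969, 0.0533, 0.0158]
ee_rot: [2.017, 2.408, -0.001]
force: [0.7, -4.3, -0.3]
width: 0.6
gripper_force: 2.2
```

Call:
apply_moves --pt "60 -0.0015 0.0082 0 0"

```text
clock: 19.08
position: [0.4969, 0.0533, 0.0158]
ee_rot: [2.017, 2.408, -0.001]
force: [1.9, -7.0, -0.3]
width: 0.598
gripper_force: 3.2
```

```bash
python3 -c "
from h import *
st(); save('scene','scene4'); save('top','top4'); st()
a=cv2.imread('pics/top0.png').astype(int);b=cv2.imread('pics/top4.png').astype(int)
for v in (198,200,228,232,234,236):
    r=[]
    for i in (a,b):
        w=np.clip(i[v,246:263,0]-i[v,246:263,2]-40,0,None); r.append(round(float((w*np.arange(246,263)).sum()/max(w.sum(),1)),2))
    print(v,r)
for v in (205,215,225): print(v,b[v,250:266].tolist())
"
```

```text
t 19.07 tcp tray [0.0007 0.0216] z 0.0158 yaw tool y 10.1 F tray [ 0.59 -7.23] -0.25
t 19.18 tcp tray [0.0007 0.0215] z 0.0158 yaw tool y 10.1 F tray [-0.15 -4.76] 0.32
198 [253.6, 253.58]
200 [254.55, 254.0]
228 [259.46, 259.0]
232 [260.2, 259.41]
234 [260.46, 260.0]
236 [260.94, 260.93]
205 [[197, 200, 196], [197, 201, 196], [196, 201, 196], [197, 206, 203], [196, 179, 165], [176, 115, 84], [233, 242, 245], [240, 249, 251], [236, 243, 244], [235, 242, 243], [236, 243, 245], [239, 251, 254], [219, 207, 199], [193, 124, 88], [189, 118, 82], [214, 177, 154]]
215 [[199, 204, 200], [199, 204, 200], [199, 204, 200], [199, 205, 201], [200, 208, 205], [200, 192, 182], [196, 140, 111], [191, 147, 122], [231, 243, 247], [239, 247, 248], [237, 243, 244], [237, 243, 244], [238, 245, 247], [240, 253, 255], [215, 191, 180], [194, 121, 80]]
225 [[201, 206, 202], [202, 207, 203], [201, 206, 202], [203, 207, 202], [203, 207, 203], [203, 207, 203], [203, 208, 205], [203, 213, 210], [197, 150, 129], [228, 224, 221], [239, 248, 250], [239, 245, 246], [238, 244, 244], [238, 244, 245], [240, 249, 251], [232, 235, 232]]
```

Contact: the TCP stalled and the force rose from 2 to 7 N, below the slip force. The divider's tab ends are unchanged (253.58 and 260.93 px). Now I'll back off and lift.

Call:
apply_moves --pt "60 0.0089 -0.0492 0 0" --pt "60 0.0177 -0.0984 0 0" --pt "60 0.0177 -0.0984 0 0" --pt "60 0 0 0.6 0" --pt "60 0 0 0.9 0" --pt "60 0.3 -0.7 0.5 0" --pt "60 0.3 -0.9 0 0" --pt "60 0.3 -0.9 0 0" --pt "60 0.2 -0.9 0 0" --pt "60 0 -0.9 0 0" --pt "60 0 0 0 0" --pt "60 0 0 0 0"

```text
clock: 20.68
position: [0.5651, -0.2184, 0.1356]
ee_rot: [-2.017, -2.407, -0.001]
force: [-0.2, 0.2, -0.2]
width: 0.599
gripper_force: 0.0
```

```bash
python3 -c "
from h import *
st(); box(.044); save('top','top5'); save('scene','scene5')
a=cv2.imread('pics/top0.png').astype(int);b=cv2.imread('pics/top5.png').astype(int)
for v in (196,197,198,236,237,238):
    print(v,[round(float((w*np.arange(246,266)).sum()/max(w.sum(),1)),2) for w in (np.clip(i[v,246:266,0]-i[v,246:266,2]-40,0,None) for i in (a,b))])
c=cv2.resize(cv2.imread('pics/top5.png')[180:250,205:345],None,fx=5.5,fy=5.5,interpolation=cv2.INTER_CUBIC)
cv2.imwrite('pics/c5.png',c)
"
```

```text
t 20.68 tcp tray [ 0.0198 -0.258 ] z 0.1356 yaw tool y 10.1 F tray [-0.16  0.21] -0.19
box centre tray mm [ -0.2 120.6] size [121.8 175.5] ang 0.2 pitch deg -0.1 z top 0.0525 y rng [0.034 0.201]
196 [253.42, 253.42]
197 [253.77, 253.79]
198 [253.6, 253.57]
236 [260.94, 260.93]
237 [260.73, 260.72]
238 [260.86, 260.83]
```

View pics/c5.png

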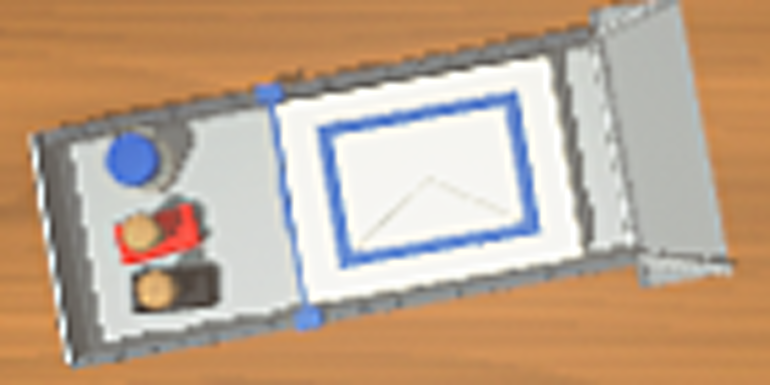

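The box lies flat and square against the divider, the divider hasn't moved, and nothing else has been disturbed. I'll hand the job in.

```bash
python3 -c "
from cell import arm
print(arm.sign_off())"
```

```text
the job is handed in; nothing more can be done
None
```

The large envelope box lies flat behind the lip and square against the blue divider, which did not move, and the job was handed in at about 21 s.

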